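Set out a gift-card tin and stamp it

ROBOT

A 6-joint arm with a two-finger parallel gripper is mounted at the origin on the work surface. World frame = base frame: x ahead of the robot, y to its left, z up, the work surface at z = 0. Lengths are in m, angles in rad, forces in N, time in s.
With the tool pointing down it reaches from about 0.3 to 0.825 m from the base axis. Payload 5.4 kg.
Tool frame: the origin (TCP) lies midway between the tips of the shut fingers; the grasp point (between the pads) lies 19 mm behind it; z points along the fingers, y is the line along which they close (so a half turn about z gives the same grasp; the last joint's range is limited). The gripper opens to 92 mm and grips with 3 to 60 N. Pads are 20 mm wide; open, the fingers measure 128 mm over their backs; the gripper's body (75 mm by 189 mm) begins 69 mm behind the grasp point.
Start: joints at [-1.515, 0.158, 1.597, -0, 1.386, -0.21], TCP at [0.151, -0.555, 0.189] pointing down, gripper open.
Joint ranges: [-2.91, 2.91], [-0.94, 2.29], [0.18, 2.7], [-1.29, 4.43], [0.17, 2.64], [-3, 3]. Speed limits (rad/s): [2.57, 2.57, 3.14, 3.14, 3.14, 3.14].

INTERFACE

Orientations are given as [roll, pitch, yaw] about the fixed x, y, z axes, in that order (R = Rz(yaw) Ry(pitch) Rx(roll)).
In Python, from station import arm gives the robot as it stands.
- The arm moves only by the tool move_arm, never from a script. Its argument "rows" is a list of rows, each a list of 6 numbers: the shift along the tool's x, y, z in cm, then the turn, a rotation vector about the tool's x, y, z in degrees. A call has 1 to 12 rows; each row shifts and turns the commanded pose from where the row before left it, along the tool's axes as they then stand; what a row does not reach is not made up. A row lasts 1/10 s, in which the tool goes at most 50 mm and 8.59 degrees, less where a joint would pass 70% of its speed; a pose out of reach is approached as far as the arm can. A call with a gripper value outside its range is refused whole. "claw" is the opening, from 0 (shut) to 1 (fully open), set as the call begins (left out, the last holds). The fingers move at their own pace and stop on an object; "grip_force" is the grip in N (left out, the last holds). Time passes only in rows, so rows that do not move let the fingers close. It gives the time, the measured TCP pose, the force, the opening and the grip force at its end, in the units of the state.
- arm.get_state(): the state, without advancing time (a new reading comes with each control period).
- arm.capture(name): name is "side" or "top"; returns the picture (400x640x3 uint8, red, green, blue); there is no depth.
- arm.camera_model(name): a dict with "intrinsics" (3x3 intrinsics, pixels), "world_from_camera" (4x4, takes a point from camera to world coordinates). Camera axes: x right, y down, z forward; pixel columns grow to the right and rows downward; lengths in m; the calibration is good to about 2 mm. A picture is of the moment at which its call begins. camera_model takes no time and is no camera call.
- arm.sign_off(): hands the job in; it is judged then, once.
The state is a dict: "time": time; "joint_pos": joint angles; "qvel": joint speeds; "tau": joint torques, N m; "eef_pos": TCP position; "tool_rot": TCP orientation; "force": force on the tool from outside, world axes, zero at the start; "torque": the same for the moment, N m; "gripper_width": finger opening in m; "grip_force": force on a finger pad.
Only numpy, scipy, OpenCV 4.12 (cv2) and the standard library are available. Lean on these libraries where they do the work, as an engineer would, in place of code of your own. Each camera call takes 0.05 s, during which the arm holds its last target. There are 200 camera calls.

TASK

Lay the loose gift-card tin face up on the slanted display in the empty place midway between the two fixed sample tins, square to the display, with its bow end just above or against the bottom ledge so that the empty stamp frame is uppermost, and let it go. Then take the hand stamp by its black handle and press it gently, square to the sloping lid and with its foot inside the frame and lined up with it, so that the spring foot is pushed in about halfway. Finish while still holding the stamp pressed there, and leave everything else on the counter as it was.

Things in the scene. Friction and masses are not known exactly. Their poses are not given: they have to be found in the camera images.
- slope: cork panel of the fixed display, 130 mm (x, up the 20 degree slope) x 270 mm (y, to the left), z square out of it. Origin: centre of its upper face, 42 mm above the counter, midway between the sample tins. Ledge along the bottom: 8 mm proud, inner face at x = -57 mm. Sample tins, fixed, 92 x 60 x 18 mm, bow but no frame, centred at x = -11, y = +90 and -90 mm. Cork grips: a tin laid there stays.
- tin: loose gift-card tin, grey metal, 92 (x) x 60 (y) x 18 mm (z), about 140 g. Origin: centre of its underside, z out of its lid. Empty stamp frame on the +x half of the lid, bow on the -x half. Starts lid up, flat on the counter, left or right of the display.
- mark (a point): centre of the stamp frame on the tin's lid, at x = +18 mm, y = 0, z = 18 mm of the tin, axes as the tin's. The frame is a dark outline, inside 39 mm along x by 49 mm along y.
- stamp: hand stamp, 140 g, 87 mm tall, upright on the counter on the other side from the tin. Origin: centre of the sole with the spring free; z up along the stamp. Black flat-sided handle, 24 (x) x 40 mm (y), z = 42 to 84 mm: grip it across the 24. Grey neck below runs into the grey spring foot, 28 (x) x 38 (y) x 24 mm high. The stamp's own weight does not press the spring.
- sole (a point): centre of the underside of the stamp's foot (moves with the foot), axes as the stamp's.
- foot (a joint): how far the spring foot is pushed up towards the handle, m: 0 free, 0.012 fully in. It starts to give at about 3.2 N and takes about 5.6 N at 6 mm and 8 N at 12 mm.
- sanitizer: clear hand-sanitizer pump bottle, 60 mm wide, 160 mm tall; a bystander. Origin: centre of its underside.
- soap: white pump bottle, 52 mm wide, 150 mm tall; a bystander. Origin: centre of its underside.
- pen_cup: white cup of pens, 84 mm wide, about 150 mm tall with the pens; a bystander. Origin: centre of its underside.
- candy_bowl: white bowl of sweets, 140 mm wide, 50 mm tall; a bystander. Origin: centre of its underside.
- mug: white mug, 80 mm wide, 92 mm tall, handle to its +y; a bystander. Origin: centre of its underside.
- stapler: black stapler, 112 x 34 x 48 mm, long along its x; a bystander. Origin: centre of its underside.
- paperweight: round dark paperweight, 60 mm wide, 22 mm tall; a bystander. Origin: centre of its underside.
Things that resemble listed ones, but are neither listed nor needed, are in the scene too. Leave any yellow look-alike of the stamp alone. Of the things shaped like the tin, the grey one is meant.

How it is judged:
By the outcome, as a careful person would: the job done as asked, in the order asked, and still so for the second after the job is handed in, while the arm keeps its last pose, push and grip.
It also fails if it takes over 61 s, if anything falls off the work surface, if the arm or the gripper's body presses on something with over 40 N, if the wrist force passes 120 N, or if a joint passes its speed limit or range.

## Working session

There is one attempt and no reset: what is moved stays moved. The work goes in short steps, Python scripts to look and compute and a tool call to move; the robot and the scene stay as the last step left them, time stands still between calls to the robot, and variables do not carry over. Pictures are saved under pics/ and viewed, at most 10 in all, crops included, and the job is handed in when it is done.

Besides the shell and the picture viewer there is one more tool, called after "Call:" by a JSON object that holds its "name" and its "arguments". move_arm: Moves the arm, as the interface text tells. Its arguments: {"type":"object","properties":{"rows":{"type":"array"},"claw":{"type":"number"},"grip_force":{"type":"number"}},"required":["rows"]}

```bash
mkdir -p pics; python3 - <<'E'
from station import arm
import cv2,numpy as np
for n in("top","side"):
    im=arm.capture(n); cv2.imwrite(f"pics/{n}0.png",im[:,:,::-1])
    m=arm.camera_model(n); print(n,np.round(m["intrinsics"],1).tolist(),np.round(m["world_from_camera"],4).tolist())
print(arm.get_state())
E
```

```text
top [[463.4, 0.0, 315.2], [0.0, 463.4, 205.3], [0.0, 0.0, 1.0]] [[0.0067, -0.9988, 0.0479, 0.4831], [-0.9998, -0.0057, 0.021, -0.021], [-0.0207, -0.0481, -0.9986, 1.2023], [0.0, 0.0, 0.0, 1.0]]
side [[379.0, 0.0, 323.3], [0.0, 379.0, 197.1], [0.0, 0.0, 1.0]] [[-0.8007, -0.3343, 0.4971, 0.1054], [-0.5988, 0.4699, -0.6486, 0.5988], [-0.0168, -0.817, -0.5764, 0.5913], [0.0, 0.0, 0.0, 1.0]]
{'time': 0.1, 'joint_pos': array([-1.51511139e+00,  1.58997192e-01,  1.59806345e+00,  1.30094672e-05,
        1.38621682e+00, -2.10115903e-01]), 'qvel': array([-6.73139132e-04, -5.38297374e-04, -3.62915858e-03, -3.44591326e-04,
        7.74524838e-04,  7.31970079e-05]), 'tau': array([ 3.68674519e-04, -3.86502743e+01, -3.22959459e+01,  7.03700306e-02,
        3.39320325e-02, -4.49669255e-05]), 'eef_pos': array([ 0.15098349, -0.55420676,  0.18843261]), 'tool_rot': array([-3.13994757e+00, -3.63908790e-04,  2.65798140e-01]), 'force': array([-0.02316358,  0.05376883,  0.35574279]), 'torque': array([-0.02774797, -0.03731101, -0.01598577]), 'grip_force': 0.0, 'gripper_width': 0.09245497209109498}
```

View pics/top0.png

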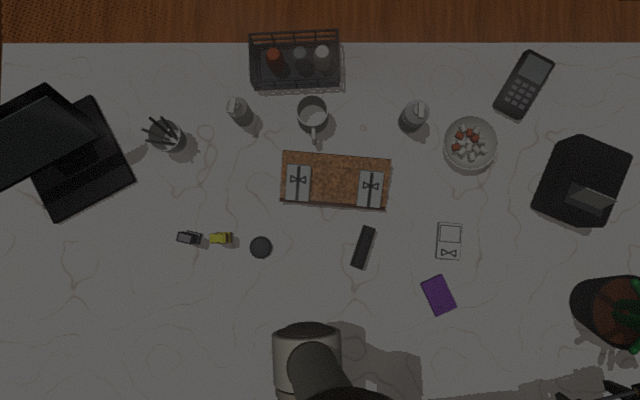

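View pics/side0.png

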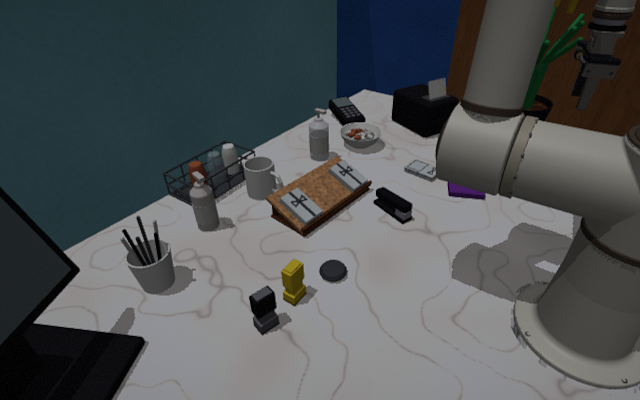

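The top view shows the tin at about (449,240) with its frame end up, the black stamp at (189,237) with the yellow one beside it at (220,238), and the display at (335,180), slightly turned. I'll measure these next.

```bash
cat > h.py <<'E'
from station import arm
import cv2,numpy as np
from scipy.spatial.transform import Rotation as R
M={n:(np.array(arm.camera_model(n)["intrinsics"]),np.array(arm.camera_model(n)["world_from_camera"])) for n in("top","side")}
def ray(n,p):
    K,T=M[n]; d=T[:3,:3]@np.linalg.solve(K,[p[0],p[1],1.]); return T[:3,3],d
def onz(n,p,z):
    o,d=ray(n,p); return o+d*(z-o[2])/d[2]
def onplane(n,p,q,nn):
    o,d=ray(n,p); return o+d*(np.dot(q-o,nn)/np.dot(d,nn))
def proj(n,X):
    K,T=M[n]; c=T[:3,:3].T@(np.asarray(X)-T[:3,3]); u=K@c; return u[:2]/u[2]
def crop(im,x0,y0,x1,y1,s,gain=2.0):
    return cv2.resize(np.clip(im[y0:y1,x0:x1,::-1]*gain,0,255).astype(np.uint8),None,fx=s,fy=s,interpolation=cv2.INTER_CUBIC)
E
python3 - <<'E'
from h import *
im=arm.capture("top")
a=crop(im,270,140,400,220,4); b=crop(im,160,215,290,265,4); c=crop(im,420,205,490,275,4)
W=np.zeros((600,800,3),np.uint8); W[:320,:520]=a; W[320:520,:520]=b; W[:280,520:800]=c
cv2.imwrite("pics/crop1.png",W)
g=cv2.cvtColor(im,cv2.COLOR_RGB2HSV)
print("tin px",im[245:247,444:447].tolist(),"counter",im[270,470],"cork",im[185,335])
mask=((im[:,:,0].astype(int)-im[:,:,2]>25)).astype(np.uint8); mask[:140]=0;mask[220:]=0;mask[:,:270]=0;mask[:,400:]=0
p=cv2.findNonZero(mask); print("cork",cv2.minAreaRect(p), cv2.boxPoints(cv2.minAreaRect(p)).tolist())
E
```

```text
tin px [[[100, 97, 97], [98, 98, 96], [99, 98, 95]], [[98, 96, 96], [95, 92, 92], [94, 94, 89]]] counter [97 98 96] cork [86 63 44]
cork ((334.3785705566406, 178.20989990234375), (107.728515625, 47.46266174316406), 5.04245138168335) [[278.6369323730469, 197.1150665283203], [282.8086242675781, 149.83607482910156], [390.1202087402344, 159.3047332763672], [385.9485168457031, 206.58372497558594]]
```

View pics/crop1.png

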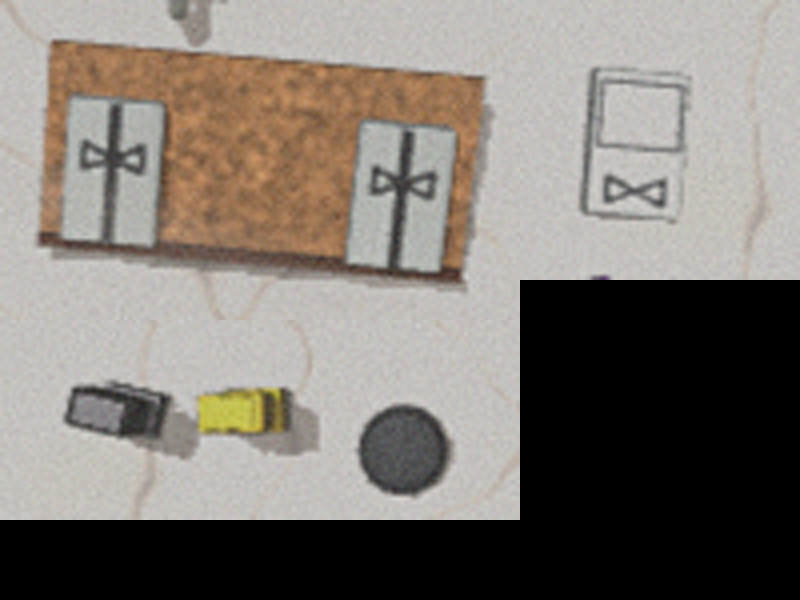

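The crop is sharp enough: the sample lids, the tin's frame outline (crop 600,80 to 685,150) and the stamp's handle top are all visible. Next I'll compute the poses.

```bash
python3 - <<'E'
from h import *
f=lambda P,o:np.array(P)/4+np.array(o)-0.375
# samples
h=.042-.011*np.sin(.349)+.018*np.cos(.349)
L=f([(68,96),(163,102),(158,246),(62,240)],(270,140)); Rr=f([(360,121),(456,127),(442,272),(346,265)],(270,140))
cl=onz("top",L.mean(0),h); cr=onz("top",Rr.mean(0),h); d=cl-cr
yaw=np.arctan2(-d[0],d[1]); print("samples",cl,cr,"dist",np.linalg.norm(d),"yaw",yaw)
Rs=R.from_euler("xyz",[0,-np.radians(20),yaw]).as_matrix()
o=(cl+cr)/2-Rs@[-.011,0,.018]; print("slope origin",o)
for P in (L,Rr): print(np.round([Rs.T@(onplane("top",p,(cl+cr)/2,Rs[:,2])-o) for p in P],4).tolist())
F=f([(600,80),(685,87),(682,150),(597,143)],(420-130,205)); F=F  # crop x offset 520/4=130
X=np.array([onz("top",p,.018) for p in F]); print("frame",X.mean(0),"sides",[np.linalg.norm(X[i]-X[i-1]) for i in range(4)])
O=f([(595,68),(690,75),(680,221),(583,214)],(290,205)); Y=np.array([onz("top",p,.018) for p in O]); print("outer",Y.mean(0),[np.linalg.norm(Y[i]-Y[i-1]) for i in range(4)])
u=(Y[0]+Y[1]-Y[2]-Y[3]);print("tin yaw",np.arctan2(u[1],u[0]), "frame yaw",[np.arctan2(*(X[a]-X[b])[1::-1]) for a,b in((0,3),(1,2))])
S=f([(72,387-320),(128,395-320),(122,433-320),(66,425-320)],(160,215)); Z=np.array([onz("top",p,.0855) for p in S]); print("stamp top",Z.mean(0),[np.linalg.norm(Z[i]-Z[i-1]) for i in range(4)]); v=Z[0]+Z[3]-Z[1]-Z[2]; print("stamp y yaw",np.arctan2(-v[0],v[1]))
print("stamp top in side",proj("side",Z.mean(0)),"base",proj("side",Z.mean(0)*[1,1,0]), "base in top",proj("top",Z.mean(0)*[1,1,0]))
im=arm.capture("side")
A=crop(im,235,245,325,345,6); cv2.imwrite("pics/crop2.png",A)
E
```

```text
samples [0.59511484 0.04680401 0.05515333] [ 0.5802634  -0.13201225  0.05515333] dist 0.17943193870970145 yaw -0.08286403915547512
slope origin [ 0.60412551 -0.04396923  0.04200109]
[[0.034, 0.1203, 0.018], [0.0354, 0.0618, 0.018], [-0.0569, 0.0581, 0.018], [-0.0586, 0.1187, 0.018]]
[[0.0342, -0.0595, 0.018], [0.0356, -0.1182, 0.018], [-0.0575, -0.1207, 0.018], [-0.0585, -0.0605, 0.018]]
frame [ 0.47075755 -0.33818171  0.018     ] sides [np.float64(0.03997885008484898), np.float64(0.053753811473201005), np.float64(0.03993220928322196), np.float64(0.05366756858826348)]
outer [ 0.45214608 -0.33553031  0.018     ] [np.float64(0.09276610544998692), np.float64(0.0600632694095245), np.float64(0.09254216335461052), np.float64(0.06110178400458227)]
tin yaw -0.08192837461947099 frame yaw [np.float64(-0.053443621217162236), np.float64(-0.055577942122768086)]
stamp top [0.4579257 0.31983   0.0855   ] [np.float64(0.023188911418424978), np.float64(0.034499968131882164), np.float64(0.023169670692944358), np.float64(0.034468260481682285)]
stamp y yaw -0.1333372813275897
stamp top in side [260.79169334 293.23318289] base [265.9892505  324.42225365] base in top [193.84543545 236.45135948]
```

View pics/crop2.png

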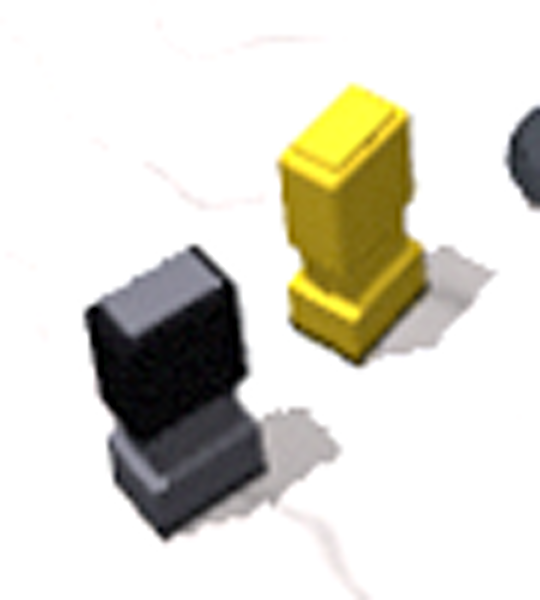

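Stamp: centre (0.458, 0.320) with yaw about -0.13, and the side view agrees. Tin: centre (0.4525, -0.336) with yaw about -0.075. Slope: origin (0.604, -0.044, 0.042) with yaw -0.083, and the sample tins come out the right size. Next I'll set up a helper for move deltas.

```bash
cat >> h.py <<'E'
O=np.array([.6041,-.0440,.042]); YS=-.083
RS=R.from_euler("xyz",[0,-np.radians(20),YS])
def delta(p,Rt):
    s=arm.get_state(); R0=R.from_euler("xyz",s["tool_rot"])
    print("t",round(s["time"],2),"turn deg(tool)",np.round((R0.inv()*Rt).as_rotvec(degrees=True),2),
     "shift cm AFTER turn",np.round(Rt.inv().apply(np.asarray(p)-s["eef_pos"])*100,2),"shift cm now",np.round(R0.inv().apply(np.asarray(p)-s["eef_pos"])*100,2),"force",np.round(s["force"],2),"w",round(s["gripper_width"],4),"gf",round(s["grip_force"],1))
down=lambda y:R.from_euler("xyz",[np.pi,0,y])
E
python3 -c "
from h import *
delta([.4525,-.336,.12],down(-.075))"
```

```text
t 0.2 turn deg(tool) [-0.07 -0.   19.52] shift cm AFTER turn [ 28.43 -24.04   6.87] shift cm now [ 34.83 -13.15   6.89] force [-0.25 -0.73  0.69] w 0.0919 gf 0.0
```

Call:
{"name": "move_arm", "arguments": {"rows": [[0, 0, 0, 0, 0, 6.5], [0, 0, 0, 0, 0, 6.5], [0, 0, 0, 0, 0, 6.5], [3.16, -2.67, 0.76, 0, 0, 0], [3.16, -2.67, 0.76, 0, 0, 0], [3.16, -2.67, 0.76, 0, 0, 0], [3.16, -2.67, 0.76, 0, 0, 0], [3.16, -2.67, 0.76, 0, 0, 0], [3.16, -2.67, 0.76, 0, 0, 0], [3.16, -2.67, 0.76, 0, 0, 0], [3.16, -2.67, 0.76, 0, 0, 0], [3.16, -2.67, 0.76, 0, 0, 0]], "claw": 1}}

```text
time: 1.4
eef_pos: [0.4537, -0.335, 0.1205]
tool_rot: [-3.142, 0.0, -0.075]
force: [0.2, -0.5, 0.2]
gripper_width: 0.0918
grip_force: 0.0
```

```bash
python3 - <<'E'
from h import *
delta([.4525,-.336,.004],down(-.075))
im=arm.capture("top"); cv2.imwrite("pics/c3.png",crop(im,390,180,510,300,5))
E
```

```text
t 1.4 turn deg(tool) [-0.    0.01  0.02] shift cm AFTER turn [-0.11  0.1  11.65] shift cm now [-0.11  0.1  11.65] force [ 0.25 -0.54  0.2 ] w 0.0918 gf 0.0
```

View pics/c3.png

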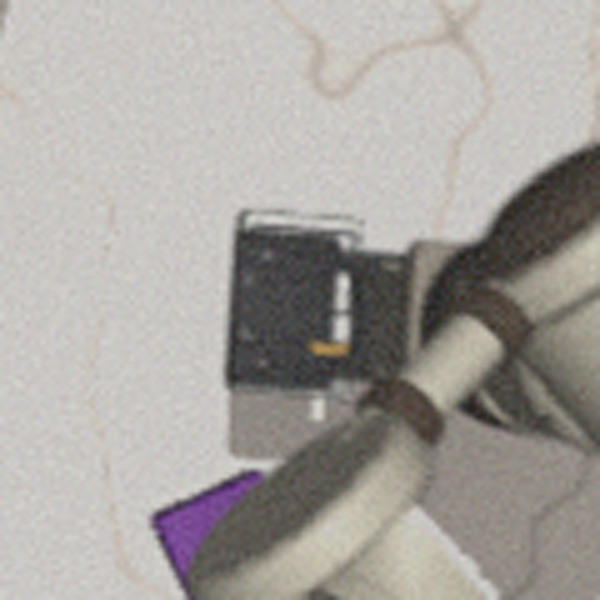

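The gripper hides the tin but sits over it as planned at about (290,310), parallel to its edge. I'll go down and grip.

Call:
{"name": "move_arm", "arguments": {"rows": [[-0.1, 0.1, 3, 0, 0, 0], [0, 0, 3, 0, 0, 0], [0, 0, 2.5, 0, 0, 0], [0, 0, 1.5, 0, 0, 0], [0, 0, 1, 0, 0, 0], [0, 0, 0.4, 0, 0, 0], [0, 0, 0.2, 0, 0, 0], [0, 0, 0, 0, 0, 0]]}}

```text
time: 2.25
eef_pos: [0.452, -0.3379, 0.0057]
tool_rot: [3.14, -0.001, -0.075]
force: [0.0, -0.4, -0.8]
gripper_width: 0.0919
grip_force: 0.0
```

Call:
{"name": "move_arm", "arguments": {"rows": [[0, 0, 0, 0, 0, 0], [0, 0, 0, 0, 0, 0], [0, 0, 0, 0, 0, 0], [0, 0, 0, 0, 0, 0], [0, 0, 0, 0, 0, 0], [0, 0, 0, 0, 0, 0], [0, 0, 0, 0, 0, 0], [0, 0, 0, 0, 0, 0]], "claw": 0, "grip_force": 20}}

```text
time: 3.05
eef_pos: [0.4515, -0.3372, 0.0049]
tool_rot: [-3.142, 0.0, -0.075]
force: [-0.3, -0.1, 0.2]
gripper_width: 0.0301
grip_force: 0.0
```

```bash
python3 -c "
from h import *
delta([.4525,-.336,.004],down(-.075))"
```

```text
t 3.05 turn deg(tool) [-0.    0.    0.03] shift cm AFTER turn [ 0.09 -0.13  0.09] shift cm now [ 0.09 -0.13  0.09] force [-0.33 -0.11  0.19] w 0.0301 gf 0.0
```

```bash
python3 - <<'E'
from h import *
delta([.4525,-.336,.004],down(-.075))
a=crop(arm.capture("side"),380,110,500,210,4,1.6);b=crop(arm.capture("top"),410,190,490,290,4)
W=np.zeros((400,800,3),np.uint8);W[:,:480]=a;W[:,480:]=b;cv2.imwrite("pics/c4.png",W)
E
```

```text
t 3.05 turn deg(tool) [-0.    0.    0.03] shift cm AFTER turn [ 0.09 -0.13  0.09] shift cm now [ 0.09 -0.13  0.09] force [-0.33 -0.11  0.19] w 0.0301 gf 0.0
```

View pics/c4.png

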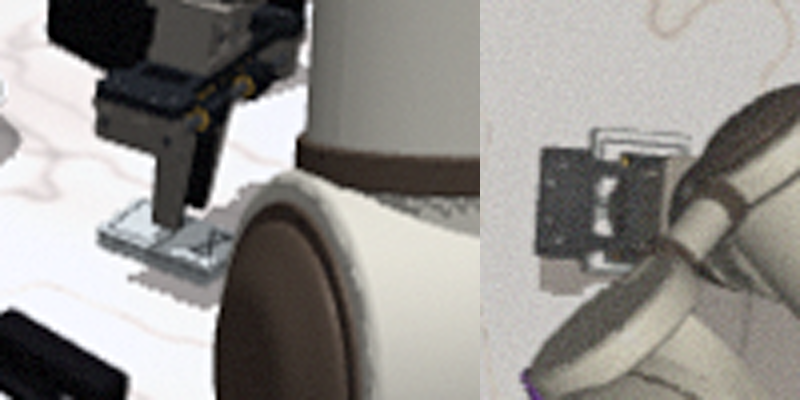

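The fingers closed over the lid. The tips clearly sit further back when the gripper is open, so TCP z has to go lower. I'll lift, open to about 76 mm and go down until contact.

Call:
{"name": "move_arm", "arguments": {"rows": [[0, 0, -1.5, 0, 0, 0], [0, 0, -1.5, 0, 0, 0], [0.1, -0.1, 0, 0, 0, 0], [0, 0, 0, 0, 0, 0], [0, 0, 0, 0, 0, 0], [0, 0, 0, 0, 0, 0]], "claw": 0.84}}

```text
time: 3.75
eef_pos: [0.4521, -0.3359, 0.0343]
tool_rot: [-3.141, 0.001, -0.074]
force: [-0.4, 0.2, -0.3]
gripper_width: 0.0681
grip_force: 0.0
```

```bash
python3 - <<'E'
from h import *
delta([.4525,-.336,.004],down(-.075))
a=crop(arm.capture("side"),380,110,500,210,4,1.6);b=crop(arm.capture("top"),410,190,490,290,4)
W=np.zeros((400,800,3),np.uint8);W[:,:480]=a;W[:,480:]=b;cv2.imwrite("pics/c5.png",W)
E
```

```text
t 3.75 turn deg(tool) [-0.05  0.05  0.03] shift cm AFTER turn [0.04 0.01 3.03] shift cm now [0.04 0.01 3.03] force [-0.4   0.25 -0.31] w 0.0681 gf 0.0
```

View pics/c5.png

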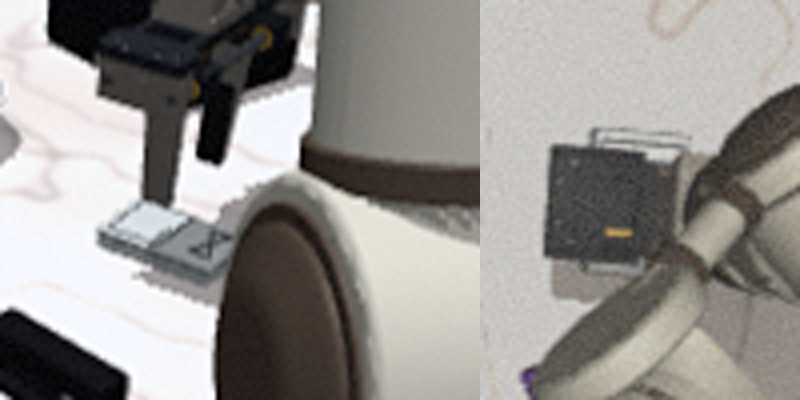

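The tin hasn't moved. Going down gently.

Call:
{"name": "move_arm", "arguments": {"rows": [[0, 0, 0, 0, 0, 0], [0, 0, 1, 0, 0, 0], [0, 0, 1, 0, 0, 0], [0, 0, 0.5, 0, 0, 0], [0, 0, 0.3, 0, 0, 0], [0, 0, 0.3, 0, 0, 0], [0, 0, 0.2, 0, 0, 0], [0, 0, 0, 0, 0, 0]]}}

```text
time: 4.65
eef_pos: [0.4525, -0.3363, 0.0018]
tool_rot: [-3.142, 0.0, -0.075]
force: [-0.1, -0.7, -0.3]
gripper_width: 0.0774
grip_force: 0.0
```

Call:
{"name": "move_arm", "arguments": {"rows": [[0, 0, 0.2, 0, 0, 0], [0, 0, 0.2, 0, 0, 0], [0, 0, 0, 0, 0, 0]]}}

```text
time: 4.95
eef_pos: [0.4524, -0.3362, -0.0023]
tool_rot: [-3.141, 0.0, -0.075]
force: [-0.3, 0.4, 0.4]
gripper_width: 0.0773
grip_force: 0.0
```

Call:
{"name": "move_arm", "arguments": {"rows": [[0, 0, 0.2, 0, 0, 0], [0, 0, 0.2, 0, 0, 0], [0, 0, 0, 0, 0, 0]]}}

```text
time: 5.25
eef_pos: [0.4523, -0.3361, -0.0065]
tool_rot: [-3.141, 0.0, -0.075]
force: [0.7, 0.5, 0.9]
gripper_width: 0.0773
grip_force: 0.0
```

```bash
python3 - <<'E'
from h import *
delta([.4525,-.336,.004],down(-.075))
print(arm.get_state()["force"])
a=crop(arm.capture("side"),380,120,480,200,8,1.6);cv2.imwrite("pics/c6.png",a[:600,:800])
E
```

```text
t 5.25 turn deg(tool) [-0.03  0.03  0.03] shift cm AFTER turn [ 0.02 -0.01 -1.05] shift cm now [ 0.02 -0.01 -1.05] force [0.67 0.5  0.88] w 0.0773 gf 0.0
[0.67391975 0.50041285 0.88421127]
```

View pics/c6.png

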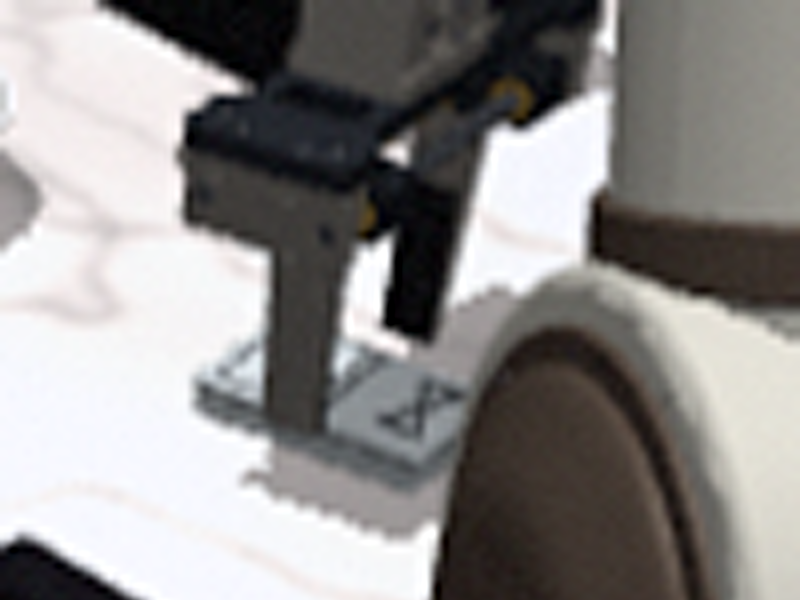

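```bash
python3 - <<'E'
from h import *
o,d=ray("side",(380+297/8-.4,120+432/8-.4))
for y in(-.298,-.292,-.286,-.28): t=(y-o[1])/d[1]; print(y,np.round(o+d*t,4))
for X in([.4525,-.298,.018],[.4525,-.298,.005],[.4525,-.285,.005]): print((proj("side",X)-[380,120])*8+3)
E
```

```text
-0.298 [ 0.4535 -0.298   0.0154]
-0.292 [ 0.4512 -0.292   0.0193]
-0.286 [ 0.4489 -0.286   0.0231]
-0.28 [ 0.4465 -0.28    0.027 ]
[300.30918828 426.56658864]
[295.7608775  457.38061412]
[279.78743731 473.2117435 ]
```

Call:
{"name": "move_arm", "arguments": {"rows": [[0, 0, 0.2, 0, 0, 0], [0, 0, 0.2, 0, 0, 0], [0, 0, 0.1, 0, 0, 0], [0, 0, 0, 0, 0, 0]]}}

```text
time: 5.7
eef_pos: [0.4524, -0.3362, -0.0113]
tool_rot: [-3.141, 0.0, -0.075]
force: [-0.0, -0.6, -0.8]
gripper_width: 0.0774
grip_force: 0.0
```

Call:
{"name": "move_arm", "arguments": {"rows": [[0, 0, 0.2, 0, 0, 0], [0, 0, 0.2, 0, 0, 0], [0, 0, 0, 0, 0, 0]]}}

```text
time: 6.0
eef_pos: [0.4523, -0.3361, -0.0155]
tool_rot: [-3.141, 0.0, -0.075]
force: [0.1, 0.4, -0.1]
gripper_width: 0.0772
grip_force: 0.0
```

```bash
python3 - <<'E'
from h import *
delta([.4525,-.336,-.02],down(-.075))
im=arm.capture("side"); 
# finger: column through px ~417, print brightness going down
print(im[160:186,412:424].mean(2).astype(int).tolist())
E
```

```text
t 6.0 turn deg(tool) [-0.03  0.03  0.03] shift cm AFTER turn [ 0.02 -0.01  0.45] shift cm now [ 0.02 -0.01  0.45] force [ 0.07  0.37 -0.13] w 0.0772 gf 0.0
[[134, 56, 31, 36, 37, 35, 36, 38, 37, 36, 89, 160], [126, 54, 33, 36, 37, 36, 36, 39, 36, 36, 84, 151], [112, 45, 34, 36, 37, 37, 36, 39, 33, 46, 93, 125], [105, 29, 34, 36, 36, 38, 36, 40, 31, 57, 116, 122], [131, 31, 35, 39, 37, 37, 39, 41, 31, 65, 129, 117], [133, 31, 35, 36, 36, 37, 38, 38, 34, 70, 119, 86], [119, 31, 36, 36, 36, 38, 36, 37, 36, 56, 90, 85], [91, 30, 34, 35, 37, 37, 36, 36, 32, 50, 88, 71], [77, 32, 36, 35, 37, 38, 36, 36, 36, 59, 75, 58], [75, 34, 35, 37, 38, 37, 38, 32, 33, 59, 67, 77], [63, 33, 35, 37, 36, 36, 38, 31, 26, 60, 84, 91], [51, 34, 36, 37, 35, 40, 39, 30, 40, 85, 91, 90], [47, 34, 35, 37, 36, 38, 39, 30, 46, 92, 90, 89], [46, 33, 35, 36, 35, 36, 40, 27, 39, 79, 82, 85], [64, 29, 34, 36, 36, 38, 35, 27, 33, 54, 55, 71], [118, 52, 37, 31, 32, 36, 34, 28, 44, 55, 49, 56], [127, 83, 75, 70, 56, 38, 32, 39, 56, 60, 60, 62], [122, 98, 100, 100, 87, 73, 73, 74, 70, 59, 63, 61], [130, 98, 100, 98, 99, 101, 101, 99, 88, 80, 82, 69], [97, 99, 100, 99, 99, 98, 99, 99, 98, 99, 97, 88], [97, 98, 98, 99, 98, 98, 96, 98, 98, 96, 97, 98], [122, 94, 96, 96, 97, 98, 98, 99, 97, 98, 97, 97], [152, 126, 128, 122, 94, 95, 97, 97, 98, 96, 97, 98], [157, 158, 158, 152, 127, 128, 120, 93, 95, 96, 96, 96], [155, 156, 156, 156, 159, 159, 153, 127, 128, 121, 93, 96], [156, 156, 156, 155, 155, 156, 156, 157, 158, 151, 119, 94]]
```

Call:
{"name": "move_arm", "arguments": {"rows": [[0, 0, 0.2, 0, 0, 0], [0, 0, 0, 0, 0, 0]]}}

```text
time: 6.25
eef_pos: [0.4524, -0.3362, -0.0173]
tool_rot: [-3.141, 0.0, -0.075]
force: [-0.0, 0.1, -0.1]
gripper_width: 0.0773
grip_force: 0.0
```

Call:
{"name": "move_arm", "arguments": {"rows": [[0, 0, 0, 0, 0, 0], [0, 0, 0, 0, 0, 0], [0, 0, 0, 0, 0, 0], [0, 0, 0, 0, 0, 0]], "claw": 0, "grip_force": 20}}

```text
time: 6.65
eef_pos: [0.4525, -0.3362, -0.0171]
tool_rot: [-3.141, 0.0, -0.075]
force: [0.0, 0.7, -0.2]
gripper_width: 0.0597
grip_force: 20.0
```

```bash
python3 - <<'E'
from h import *
delta([.4525,-.336,-.02],down(-.075))
im=arm.capture("side"); print(im[165:186,417].mean(1).astype(int).tolist())
E
```

```text
t 6.65 turn deg(tool) [-0.02  0.01  0.02] shift cm AFTER turn [-0.   -0.02  0.29] shift cm now [-0.   -0.02  0.29] force [ 0.04  0.65 -0.18] w 0.0597 gf 20.0
[37, 36, 36, 35, 36, 36, 37, 37, 35, 34, 42, 76, 98, 98, 99, 99, 97, 94, 128, 159, 156]
```

Gripped at 59.7 mm with 20 N. The tin's underside sits 17 mm behind the TCP. Lifting now.

Call:
{"name": "move_arm", "arguments": {"rows": [[0, 0, -1, 0, 0, 0], [0, 0, -2, 0, 0, 0], [0, 0, -3, 0, 0, 0], [0, 0, -3, 0, 0, 0], [0, 0, -3, 0, 0, 0], [0, 0, 0, 0, 0, 0]]}}

```text
time: 7.3
eef_pos: [0.455, -0.3392, 0.1084]
tool_rot: [3.135, -0.007, -0.074]
force: [2.0, -0.9, -0.3]
gripper_width: 0.0596
grip_force: 20.0
```

```bash
python3 - <<'E'
from h import *
delta(O+RS.apply([-.009,0,.053]),RS*R.from_euler("x",np.pi))
E
```

```text
t 7.3 turn deg(tool) [ 0.31 19.59  0.56] shift cm AFTER turn [  8.49 -30.65   5.18] shift cm now [ 10.   -30.58   1.82] force [ 2.04 -0.95 -0.32] w 0.0596 gf 20.0
```

Call:
{"name": "move_arm", "arguments": {"rows": [[0, 0, 0, 0, 6.65, 0.15], [0, 0, 0, 0, 6.65, 0.15], [0, 0, 0, 0, 6.65, 0.15], [0.94, -3.4, 0.5, 0, 0, 0], [0.94, -3.4, 0.5, 0, 0, 0], [0.94, -3.4, 0.5, 0, 0, 0], [0.94, -3.4, 0.5, 0, 0, 0], [0.94, -3.4, 0.5, 0, 0, 0], [0.94, -3.4, 0.5, 0, 0, 0], [0.94, -3.4, 0.5, 0, 0, 0], [0.94, -3.4, 0.5, 0, 0, 0], [0.94, -3.4, 0.5, 0, 0, 0]]}}

```text
time: 8.5
eef_pos: [0.5714, -0.0374, 0.0884]
tool_rot: [-3.14, -0.346, -0.083]
force: [-0.1, -0.3, -1.3]
gripper_width: 0.0595
grip_force: 20.0
```

Call:
{"name": "move_arm", "arguments": {"rows": [[0, 0, 0, 0, 0, 0], [0, 0, 0, 0, 0, 0], [0, 0, 0, 0, 0, 0]]}}

```text
time: 8.8
eef_pos: [0.5715, -0.0397, 0.089]
tool_rot: [-3.14, -0.347, -0.083]
force: [-0.2, 0.2, -1.5]
gripper_width: 0.0599
grip_force: 20.0
```

```bash
python3 - <<'E'
from h import *
delta(O+RS.apply([-.009,0,-.0151]),RS*R.from_euler("x",np.pi))
a=crop(arm.capture("side"),255,120,385,240,4,1.6);b=crop(arm.capture("top"),270,130,400,220,3)
W=np.zeros((480,910,3),np.uint8);W[:,:520]=a;W[:270,520:910]=b;cv2.imwrite("pics/c7.png",W[:,:])
cv2.imwrite("pics/c7.png",cv2.resize(W,(800,422)))
E
```

```text
t 8.8 turn deg(tool) [-0.08  0.13 -0.02] shift cm AFTER turn [0.58 0.16 7.06] shift cm now [0.6  0.17 7.05] force [-0.23  0.21 -1.54] w 0.0599 gf 20.0
```

View pics/c7.png

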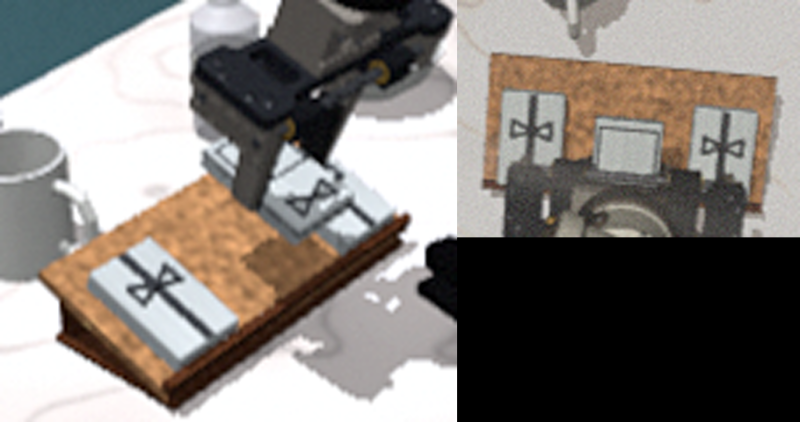

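The tin hangs square between the samples and its frame end is visible in the top crop at (597,118) to (663,124). I'll check its offset in the hand.

```bash
python3 - <<'E'
from h import *
s=arm.get_state(); Rt=R.from_euler("xyz",s["tool_rot"]); 
pl=s["eef_pos"]+Rt.apply([0,0,-.0171-.018])
for P in((597,118),(663,124),(600,127),(661,131),(655,174),(596,170)):
    p=((P[0]/800*910-520)/3+270-.33,(P[1]/422*480)/3+130-.33)
    print(P,np.round((Rt*R.from_euler("x",np.pi)).inv().apply(onplane("top",p,pl,Rt.as_matrix()[:,2])-pl)*1000,1))
E
```

```text
(597, 118) [46.5 27.6 -0. ]
(663, 124) [ 46.3 -30.2  -0. ]
(600, 127) [38.6 24.3  0. ]
(661, 131) [ 39.9 -29.1   0. ]
(655, 174) [  0.5 -27.7   0. ]
(596, 170) [-0.7 24.6 -0. ]
```

Call:
{"name": "move_arm", "arguments": {"rows": [[0.3, 0.06, 0, 0, 0, 0], [0.3, 0, 1, 0, 0, 0], [0, 0, 1.5, 0, 0, 0], [0, 0, 1.5, 0, 0, 0], [0, 0, 1, 0, 0, 0], [0, 0, 1, 0, 0, 0], [0, 0, 0.5, 0, 0, 0], [0, 0, 0.2, 0, 0, 0], [0, 0, 0.1, 0, 0, 0], [0, 0, 0, 0, 0, 0], [0, 0, 0, 0, 0, 0]]}}

```text
time: 10.0
eef_pos: [0.6013, -0.0421, 0.0286]
tool_rot: [-3.14, -0.349, -0.083]
force: [-0.5, -0.1, -1.8]
gripper_width: 0.0596
grip_force: 20.0
```

```bash
python3 - <<'E'
from h import *
delta(O+RS.apply([-.009,0,-.0171]),RS*R.from_euler("x",np.pi))
E
```

```text
t 10.0 turn deg(tool) [-0.08 -0.    0.02] shift cm AFTER turn [-0.16  0.16  0.55] shift cm now [-0.16  0.16  0.55] force [-0.49 -0.13 -1.78] w 0.0596 gf 20.0
```

Call:
{"name": "move_arm", "arguments": {"rows": [[-0.15, 0.05, 0.1, 0, 0, 0], [0, 0, 0.1, 0, 0, 0], [0, 0, 0.1, 0, 0, 0], [0, 0, 0.1, 0, 0, 0], [0, 0, 0, 0, 0, 0]]}}

```text
time: 10.5
eef_pos: [0.6008, -0.0425, 0.0235]
tool_rot: [-3.14, -0.348, -0.083]
force: [0.3, 0.6, -2.3]
gripper_width: 0.0594
grip_force: 20.0
```

Call:
{"name": "move_arm", "arguments": {"rows": [[0, 0, 0.1, 0, 0, 0], [0, 0, 0, 0, 0, 0]]}}

```text
time: 10.7
eef_pos: [0.6012, -0.0425, 0.023]
tool_rot: [-3.14, -0.348, -0.083]
force: [-4.9, 0.0, 1.9]
gripper_width: 0.0599
grip_force: 20.0
```

```bash
python3 - <<'E'
from h import *
delta(O+RS.apply([-.009,0,-.0171]),RS*R.from_euler("x",np.pi))
E
```

```text
t 10.7 turn deg(tool) [-0.09  0.06  0.03] shift cm AFTER turn [0.03 0.12 0.03] shift cm now [0.03 0.12 0.03] force [-4.89  0.    1.85] w 0.0599 gf 20.0
```

The tin touches the cork within 0.5 mm of plan. Releasing with a small opening and backing off.

Call:
{"name": "move_arm", "arguments": {"rows": [[0, 0, 0, 0, 0, 0], [0, 0, 0, 0, 0, 0], [0, 0, 0, 0, 0, 0], [0, 0, 0, 0, 0, 0]], "claw": 0.78}}

```text
time: 11.1
eef_pos: [0.6014, -0.0426, 0.0229]
tool_rot: [-3.14, -0.349, -0.083]
force: [-0.1, 0.2, -0.3]
gripper_width: 0.0717
grip_force: 0.0
```

Call:
{"name": "move_arm", "arguments": {"rows": [[0, 0, -0.5, 0, 0, 0], [0, 0, -1, 0, 0, 0], [0, 0, -2, 0, 0, 0], [0, 0, -4, 0, 0, 0], [0, 0, -4, 0, 0, 0], [0, 0, -4, 0, 0, 0], [0, 0, 0, 0, -6.67, 0], [0, 0, 0, 0, -6.67, 0], [0, 0, 0, 0, -6.67, 0]]}}

```text
time: 12.0
eef_pos: [0.5489, -0.0387, 0.1715]
tool_rot: [3.142, 0.001, -0.083]
force: [0.1, -0.4, 0.3]
gripper_width: 0.072
grip_force: 0.0
```

```bash
python3 - <<'E'
from h import *
delta([.458,.320,.16],down(np.pi/2-.133))
E
```

```text
t 12.0 turn deg(tool) [-4.000e-02  5.000e-02 -8.712e+01] shift cm AFTER turn [ 34.35 -13.76   1.15] shift cm now [-12.02 -35.     1.16] force [ 0.07 -0.37  0.34] w 0.072 gf 0.0
```

Call:
{"name": "move_arm", "arguments": {"rows": [[-1.34, -3.89, 0, 0, 0, 0], [-1.34, -3.89, 0, 0, 0, 0], [-1.34, -3.89, 0, 0, 0, 0], [-1.34, -3.89, 0, 0, 0, 0], [-1.34, -3.89, 0, 0, 0, 0], [-1.34, -3.89, 0, 0, 0, 0], [-1.34, -3.89, 0, 0, 0, 0], [-1.34, -3.89, 0, 0, 0, 0], [-1.34, -3.89, 0, 0, 0, 0]]}}

```text
time: 12.9
eef_pos: [0.4564, 0.322, 0.1702]
tool_rot: [-3.14, -0.0, -0.082]
force: [0.7, 0.8, 0.7]
gripper_width: 0.0718
grip_force: 0.0
```

Call:
{"name": "move_arm", "arguments": {"rows": [[0, 0, 0, 0, 0, -7.92], [0, 0, 0, 0, 0, -7.92], [0, 0, 0, 0, 0, -7.92], [0, 0, 0, 0, 0, -7.92], [0, 0, 0, 0, 0, -7.92], [0, 0, 0, 0, 0, -7.92], [0, 0, 0, 0, 0, -7.92], [0, 0, 0, 0, 0, -7.92], [0, 0, 0, 0, 0, -7.92], [0, 0, 0, 0, 0, -7.92], [0, 0, 0, 0, 0, -7.92], [0, 0, 0, 0, 0, 0]]}}

```text
time: 14.1
eef_pos: [0.457, 0.3204, 0.1699]
tool_rot: [-3.141, -0.002, 1.439]
force: [-0.3, -0.1, -0.5]
gripper_width: 0.072
grip_force: 0.0
```

```bash
python3 - <<'E'
from h import *
delta([.458,.320,.16],down(np.pi/2-.133))
im=arm.capture("top"); cv2.imwrite("pics/t8.png",crop(im,270,130,400,220,6)); s=arm.capture("side")
# tin on slope: dark outline pixels between samples in top view
W=np.zeros((600,800,3),np.uint8);W[:360,:520]=crop(im,270,130,400,220,4);W[:,520:]=0
W[360:600,:520]=crop(s,240,220,370,280,4,1.6);W[:400,520:]=crop(s,305,160,375,260,4,1.6);cv2.imwrite("pics/c8.png",W)
E
```

```text
t 14.1 turn deg(tool) [-0.02 -0.1   0.05] shift cm AFTER turn [-0.02  0.1   0.99] shift cm now [-0.03  0.11  0.99] force [-0.33 -0.07 -0.51] w 0.072 gf 0.0
```

View pics/c8.png

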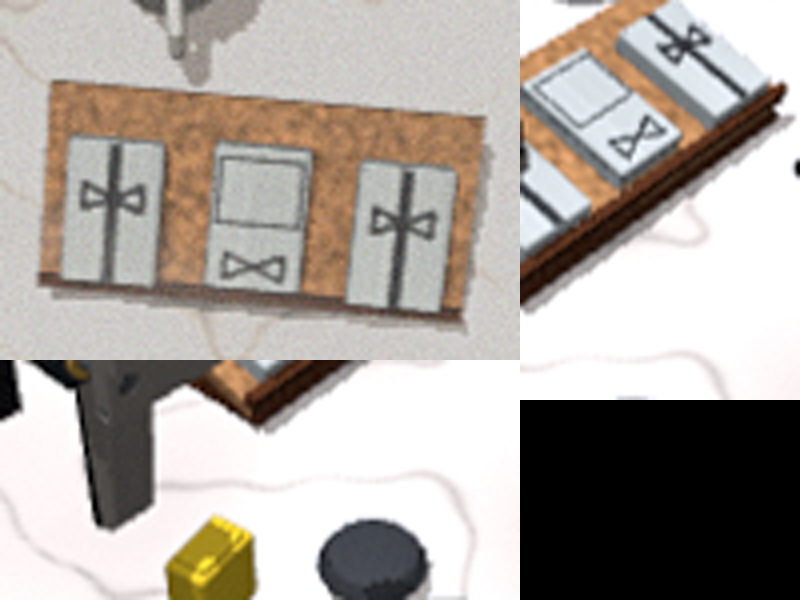

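The tin lies square between the samples, bow end at the ledge and frame uppermost (frame in the top crop: (219,156), (306,164), (301,230), (215,222)). Next I'll take the stamp.

Call:
{"name": "move_arm", "arguments": {"rows": [[0, 0.1, 2, 0, 0, 0], [0, 0, 2, 0, 0, 0], [0, 0, 2, 0, 0, 0], [0, 0, 2, 0, 0, 0], [0, 0, 2, 0, 0, 0], [0, 0, 2, 0, 0, 0], [0, 0, 1, 0, 0, 0], [0, 0, 0, 0, 0, 0], [0, 0, 0, 0, 0, 0]]}}

```text
time: 15.1
eef_pos: [0.4584, 0.3207, 0.0399]
tool_rot: [-3.141, -0.002, 1.437]
force: [-0.2, -0.3, -0.2]
gripper_width: 0.0714
grip_force: 0.0
```

```bash
python3 - <<'E'
from h import *
delta([.458,.320,.04],down(np.pi/2-.133))
f=lambda P:np.array(P)/4+np.array((270,130))-.375
pl=O+RS.apply([0,0,.018])
for n,P in(("frame",[(219,156),(306,164),(301,230),(215,222)]),("lid",[(216,143),(313,152),(300,293),(205,287)])):
    X=np.array([RS.inv().apply(onplane("top",p,pl,RS.as_matrix()[:,2])-O) for p in f(P)])*1000; print(n,np.round(X,1).tolist(),np.round(X.mean(0),1),"yaw",np.degrees(np.arctan2(*(X[0]+X[1]-X[2]-X[3])[1::-1])))
E
```

```text
t 15.1 turn deg(tool) [-0.01 -0.11 -0.02] shift cm AFTER turn [-0.08 -0.03 -0.01] shift cm now [-0.08 -0.03 -0.01] force [-0.16 -0.27 -0.17] w 0.0714 gf 0.0
frame [[29.7, 26.8, 18.0], [29.4, -26.8, 18.0], [-12.6, -27.7, 18.0], [-12.3, 25.8, 18.0]] [ 8.5 -0.5 18. ] yaw 1.3473991928338862
lid [[37.6, 29.3, 18.0], [37.2, -30.3, 18.0], [-53.3, -31.0, 18.0], [-54.9, 28.6, 18.0]] [-8.3 -0.9 18. ] yaw 0.4586324976717238
```

Tin centre is at slope (-8.5, -0.7) mm, so the mark is at about (9, -0.5, 18) mm. Closing on the handle.

Call:
{"name": "move_arm", "arguments": {"rows": [[0, 0, 0, 0, 0, 0], [0, 0, 0, 0, 0, 0], [0, 0, 0, 0, 0, 0], [0, 0, 0, 0, 0, 0], [0, 0, 0, 0, 0, 0], [0, 0, 0, 0, 0, 0], [0, 0, 0, 0, 0, 0]], "claw": 0, "grip_force": 30}}

```text
time: 15.8
eef_pos: [0.458, 0.3204, 0.0391]
tool_rot: [-3.141, -0.001, 1.438]
force: [-0.0, 0.1, -0.1]
gripper_width: 0.0247
grip_force: 28.6
```

```bash
python3 - <<'E'
from h import *
delta([.458,.320,.18],down(np.pi/2-.133))
E
```

```text
t 15.8 turn deg(tool) [-0.06 -0.07  0.03] shift cm AFTER turn [-4.000e-02  1.000e-02 -1.409e+01] shift cm now [ -0.03  -0.   -14.09] force [-0.02  0.11 -0.09] w 0.0247 gf 28.6
```

Call:
{"name": "move_arm", "arguments": {"rows": [[0, 0, -1, 0, 0, 0], [0, 0, -2, 0, 0, 0], [0, 0, -3, 0, 0, 0], [0, 0, -3, 0, 0, 0], [0, 0, -3, 0, 0, 0], [0, 0, -3, 0, 0, 0], [0, 0, 0, 0, 0, 0], [0, 0, 0, 0, 0, 0]]}}

```text
time: 16.6
eef_pos: [0.4581, 0.3203, 0.1893]
tool_rot: [-3.141, -0.002, 1.438]
force: [0.3, 0.9, -2.9]
gripper_width: 0.0243
grip_force: 28.6
```

```bash
cat >> h.py <<'E'
RP=RS*R.from_euler("z",.008)*R.from_matrix([[0,1,0],[1,0,0],[0,0,-1]])
def press(z): delta(O+RS.apply([.009,-.0005,.018+.0391+z]),RP)
E
python3 - <<'E'
from h import *
press(.05)
im=arm.capture("side"); s=arm.get_state(); Rt=R.from_euler("xyz",s["tool_rot"])
print("sole predicted px",proj("side",s["eef_pos"]+Rt.apply([0,0,.0391])), "handle top",proj("side",s["eef_pos"]+Rt.apply([0,0,-.046])))
p=proj("side",s["eef_pos"]+Rt.apply([0,0,.03])).astype(int); print(p); print(im[p[1]-14:p[1]+18:2,p[0]-16:p[0]+17:2].mean(2).astype(int))
E
```

```text
t 16.6 turn deg(tool) [-20.02   0.32  -3.28] shift cm AFTER turn [-35.24  12.09   9.14] shift cm now [-34.38  16.48   4.29] force [ 0.26  0.9  -2.95] w 0.0243 gf 28.6
sole predicted px [256.71866146 267.20072851] handle top [249.85664422 226.33192776]
[256 263]
[[ 68   0   1   6   3   6   5   0   4  11  27  35  29 116 157 155 155]
 [152  72   3   7   7   4   5   8  28  35  32  31  31  97 159 155 153]
 [142 147  16   8   1   7  22  35  35  33  34  33  31  33  92 143 137]
 [147 121  30  20  22  35  32  34  34  33  32  32  38  47  40 110 153]
 [125  77  62  29  30  33  34  32  30  34  38  46  46  35  32  90 155]
 [145  48  81  55  37  34  32  34  34  44  50  40  32  31  33  84 157]
 [150  32  50  80  61  29  33  42  49  41  31  33  33  33  31  59 158]
 [158  30  39  48  81  62  45  44  33  33  35  33  35  32  30  13 161]
 [159  37  38  38  51  77  47  33  33  34  35  32  34  25   5  81 156]
 [157 112  28  41  39  35  34  34  32  32  34  33   7  44 139 157 154]
 [156 158 112  27  40  38  33  34  33  31  20  29 116 162 155 155 155]
 [156 155 159 112  28  38  33  34  26   7  78 133 157 155 155 155 155]
 [156 156 156 159 113  29  31   8  43 137 136 135 151 155 155 155 155]
 [157 157 156 157 159 114  26 119 162 157 155 143 138 151 153 155 155]
 [157 157 158 158 158 160 144 159 156 156 157 154 139 132 145 148 148]
 [158 157 156 158 158 157 158 157 157 158 157 155 152 142 129 134 135]]
```

Call:
{"name": "move_arm", "arguments": {"rows": [[0, 0, 0, -6.67, 0.1, -1.1], [0, 0, 0, -6.67, 0.1, -1.1], [0, 0, 0, -6.67, 0.1, -1.1], [-3.9, 1.34, 0.6, 0, 0, 0], [-3.9, 1.34, 0.6, 0, 0, 0], [-3.9, 1.34, 0.6, 0, 0, 0], [-3.9, 1.34, 0.6, 0, 0, 0], [-3.9, 1.34, 0.6, 0, 0, 0], [-3.9, 1.34, 0.6, 0, 0, 0], [-3.9, 1.34, 0.6, 0, 0, 0], [-3.9, 1.34, 0.6, 0, 0, 0], [-3.9, 1.34, 0.6, 0, 0, 0]]}}

```text
time: 17.85
eef_pos: [0.5616, -0.0409, 0.1779]
tool_rot: [2.798, 0.002, 1.495]
force: [0.7, 1.1, -0.8]
gripper_width: 0.0242
grip_force: 29.8
```

Call:
{"name": "move_arm", "arguments": {"rows": [[0, 0, 0, 0, 0, 0], [0, 0, 0, 0, 0, 0], [0, 0, 0, 0, 0, 0]]}}

```text
time: 18.15
eef_pos: [0.5619, -0.0384, 0.1791]
tool_rot: [2.796, 0.002, 1.497]
force: [0.1, 0.3, -1.0]
gripper_width: 0.0239
grip_force: 29.9
```

```bash
python3 - <<'E'
from h import *
press(.01)
E
```

```text
t 18.15 turn deg(tool) [-0.22 -0.04  0.06] shift cm AFTER turn [-0.26  0.2   7.62] shift cm now [-0.27  0.23  7.62] force [ 0.08  0.26 -1.02] w 0.0239 gf 29.9
```

Call:
{"name": "move_arm", "arguments": {"rows": [[-0.27, 0.2, 0, -0.2, 0, 0], [0, 0, 1.5, 0, 0, 0], [0, 0, 2, 0, 0, 0], [0, 0, 2, 0, 0, 0], [0, 0, 1.3, 0, 0, 0], [0, 0, 0.5, 0, 0, 0], [0, 0, 0.2, 0, 0, 0], [0, 0, 0.1, 0, 0, 0], [0, 0, 0, 0, 0, 0], [0, 0, 0, 0, 0, 0], [0, 0, 0, 0, 0, 0]]}}

```text
time: 19.25
eef_pos: [0.5911, -0.0449, 0.1106]
tool_rot: [2.789, 0.004, 1.496]
force: [-0.3, 0.5, -1.7]
gripper_width: 0.0238
grip_force: 29.9
```

```bash
python3 - <<'E'
from h import *
press(.0)
im=arm.capture("top"); s=arm.capture("side")
st=arm.get_state(); Rt=R.from_euler("xyz",st["tool_rot"])
mk=O+RS.apply([.009,-.0005,.018])
print("mark top/side px",proj("top",mk),proj("side",mk))
# foot bottom corners: predicted px in side, and frame corner px
for a,b in((14,19),(14,-19),(-14,-19),(-14,19)):
    print("foot corner",a,b,np.round(proj("side",st["eef_pos"]+Rt.apply([b/1e3,a/1e3,.0391])),1),"frame corner",np.round(proj("side",mk+RS.apply([a/14*.0195,b/19*.0245,0])),1))
c=proj("side",mk).astype(int)
for y in range(c[1]-16,c[1]+16): print(y,' '.join("%3d"%v for v in s[y,c[0]-22:c[0]+22].mean(1)))
print(c[0]-22)
E
```

```text
t 19.25 turn deg(tool) [0.2  0.05 0.03] shift cm AFTER turn [ 0.15 -0.24  1.18] shift cm now [ 0.15 -0.24  1.18] force [-0.31  0.46 -1.67] w 0.0238 gf 29.9
mark top/side px [334.70857748 177.74353483] [320.56160922 182.48771738]
foot corner 14 19 [312.5 178.4] frame corner [308.7 181.8]
foot corner 14 -19 [322.4 172.3] frame corner [321.5 174. ]
foot corner -14 -19 [330.2 178.9] frame corner [332.2 183.2]
foot corner -14 19 [320.4 185.2] frame corner [319.5 191.4]
166 158 158 158 159 158 158 158 159 157 159 157 159 159 157 159 159 159 160 159 144  90   0   5   7   4   5   6   6   5   1   3   5   9  20  33  43  76 104 125 140 108  54  39  73
167 158 157 158 158 159 158 159 158 159 158 160 159 159 159 160 160 160 159 143 116  69   2   4   4   5  10   6   6   0   4   6   3   1   4  39  86 125 144 142 143 138 109  73  37
168 158 159 158 158 158 159 159 158 159 159 159 158 160 159 161 158 141 129 107  92  86  22   5   5   5   5   4   4   5   3   6   4   3  16  70 130 142 141 138 138 141 141 120  70
169 159 159 158 158 159 158 158 158 158 158 159 159 160 157 144 133 105  83  86  88  77  34
[... 4432 characters left out ...]
 141 136 107  80  83  89  99 101  95  87  84  79  71  74  73  68  84 120 137 141 141 141 143 140 122 112 107  80  69  76  69  61 103 101 102  99  74  88  97
195 137 139 128  64  68 120 129 138 110  83  84  90  91  86  77  79  85  79  73  76  71  62  83 117 136 141 142 143 134  74  48  86 100 108  98  62 101 148 146 147 141 114  94  91
196 140 138 117  45  47  62  97 133 139 111  84  75  80  83  78  74  83  87  81  76  73  67  69  78 114 135 140 143 137 107  84 101 132 151 127  78 135 143 142 144 146 134  92  72
197 137 135  84  47  79  65  62 100 134 139 111  88  88  96  92  81  83  92  90  81  76  74  73  66  72 107 133 144 143 143 119  75  83 121  89  87 151 145 143 142 134 107  71  52
298
```

The foot corners seen in the side view match the prediction within about 1.5 px, and so does the frame. Correcting sideways and closing in.

Call:
{"name": "move_arm", "arguments": {"rows": [[0.15, -0.24, 0.2, 0.2, 0, 0], [0, 0, 0.3, 0, 0, 0], [0, 0, 0.2, 0, 0, 0], [0, 0, 0.1, 0, 0, 0], [0, 0, 0, 0, 0, 0], [0, 0, 0, 0, 0, 0], [0, 0, 0, 0, 0, 0]]}}

```text
time: 20.05
eef_pos: [0.5915, -0.0433, 0.1018]
tool_rot: [2.793, 0.004, 1.496]
force: [-0.4, 0.2, -1.5]
gripper_width: 0.0237
grip_force: 29.9
```

```bash
python3 - <<'E'
from h import *
press(.0)
E
```

```text
t 20.05 turn deg(tool) [-0.04  0.04  0.03] shift cm AFTER turn [-0.01  0.04  0.34] shift cm now [-0.01  0.04  0.34] force [-0.42  0.15 -1.45] w 0.0237 gf 29.9
```

Call:
{"name": "move_arm", "arguments": {"rows": [[0, 0, 0.1, 0, 0, 0], [0, 0, 0.1, 0, 0, 0], [0, 0, 0, 0, 0, 0], [0, 0, 0, 0, 0, 0]]}}

```text
time: 20.45
eef_pos: [0.5921, -0.0433, 0.0997]
tool_rot: [2.794, 0.003, 1.496]
force: [-1.1, -0.3, -1.0]
gripper_width: 0.0237
grip_force: 29.9
```

Call:
{"name": "move_arm", "arguments": {"rows": [[0, 0, 0.1, 0, 0, 0], [0, 0, 0, 0, 0, 0], [0, 0, 0, 0, 0, 0]]}}

```text
time: 20.75
eef_pos: [0.5926, -0.0434, 0.099]
tool_rot: [2.793, 0.004, 1.496]
force: [-0.7, -0.1, -0.0]
gripper_width: 0.0236
grip_force: 29.9
```

Call:
{"name": "move_arm", "arguments": {"rows": [[0, 0, 0.1, 0, 0, 0], [0, 0, 0, 0, 0, 0], [0, 0, 0, 0, 0, 0]]}}

```text
time: 21.05
eef_pos: [0.5929, -0.0434, 0.0982]
tool_rot: [2.793, 0.003, 1.496]
force: [-1.8, 0.0, 2.6]
gripper_width: 0.0237
grip_force: 29.9
```

```bash
python3 - <<'E'
from h import *
press(.0); print("n",RS.as_matrix()[:,2]@arm.get_state()["force"])
E
```

```text
t 21.05 turn deg(tool) [-0.04  0.03  0.03] shift cm AFTER turn [-0.02  0.03 -0.05] shift cm now [-0.02  0.03 -0.05] force [-1.84  0.03  2.58] w 0.0237 gf 29.9
n 3.05163967001075
```

Call:
{"name": "move_arm", "arguments": {"rows": [[0, 0, 0.1, 0, 0, 0], [0, 0, 0.1, 0, 0, 0], [0, 0, 0, 0, 0, 0], [0, 0, 0, 0, 0, 0]]}}

```text
time: 21.45
eef_pos: [0.5936, -0.0435, 0.0962]
tool_rot: [2.793, 0.003, 1.496]
force: [-2.0, 0.5, 3.8]
gripper_width: 0.0239
grip_force: 29.9
```

Call:
{"name": "move_arm", "arguments": {"rows": [[0, 0, 0.1, 0, 0, 0], [0, 0, 0.1, 0, 0, 0], [0, 0, 0, 0, 0, 0], [0, 0, 0, 0, 0, 0]]}}

```text
time: 21.85
eef_pos: [0.5943, -0.0435, 0.0943]
tool_rot: [2.793, 0.003, 1.496]
force: [-2.4, 1.3, 3.7]
gripper_width: 0.0236
grip_force: 29.9
```

```bash
python3 - <<'E'
from h import *
press(.0); f=[]
for i in range(5):
    arm.capture("side"); f.append(RS.as_matrix()[:,2]@arm.get_state()["force"])
print("n",np.round(f,2))
E
```

```text
t 21.85 turn deg(tool) [-0.04  0.03  0.03] shift cm AFTER turn [-0.01  0.04 -0.46] shift cm now [-0.01  0.04 -0.46] force [-2.42  1.27  3.74] w 0.0236 gf 29.9
n [4.81 4.22 3.66 5.32 4.9 ]
```

Call:
{"name": "move_arm", "arguments": {"rows": [[0, 0, 0.05, 0, 0, 0], [0, 0, 0, 0, 0, 0], [0, 0, 0, 0, 0, 0]]}}

```text
time: 22.4
eef_pos: [0.5944, -0.0435, 0.0937]
tool_rot: [2.793, 0.003, 1.496]
force: [-2.2, 0.6, 3.7]
gripper_width: 0.0239
grip_force: 29.9
```

```bash
python3 - <<'E'
from h import *
press(.0); f=[]
for i in range(24):
    im=arm.capture("top" if i%2 else "side"); f.append(RS.as_matrix()[:,2]@arm.get_state()["force"])
    if i%2==0: s=im
print("n",np.mean(f),np.std(f)/5)
press(.0)
st=arm.get_state(); Rt=R.from_euler("xyz",st["tool_rot"]); mk=O+RS.apply([.009,-.0005,.018])
for a,b in((14,19),(14,-19),(-14,-19),(-14,19)):
    print("foot",np.round(proj("side",mk+RS.apply([a/1e3,b/1e3,0])),1),"frame",np.round(proj("side",mk+RS.apply([a/14*.0195,b/19*.0245,0])),1))
for y in range(174,197): print(y,' '.join("%3d"%v for v in s[y,302:340].mean(1)))
E
```

```text
t 22.4 turn deg(tool) [-0.04  0.03  0.03] shift cm AFTER turn [-0.02  0.04 -0.52] shift cm now [-0.02  0.04 -0.52] force [-2.16  0.6   3.71] w 0.0239 gf 29.9
n 4.423489199734665 0.08966959891876261
t 23.6 turn deg(tool) [-0.04  0.04  0.03] shift cm AFTER turn [-0.01  0.04 -0.51] shift cm now [-0.01  0.04 -0.51] force [-2.07  0.57  4.54] w 0.0236 gf 29.9
foot [311.7 182.2] frame [308.7 181.8]
foot [321.6 176.1] frame [321.5 174. ]
foot [329.3 182.8] frame [332.2 183.2]
foot [319.5 189.1] frame [319.5 191.4]
174 146 152 140 116 104  83  92 101 101  89  80  81  91 109 114 102  20   7   4   1   1  10   4   6   0   3   3  13  31  58  76  73  74  71  73  83  91  92
175 139 130 102  80  84  88  94 102 101  90  79  86 106 117  99  74  32  20   9   9   4   2   6   4   6  12  17  24  38  69  80  72  72  73  69  67  81  91
176 104  87  84  83  88  92  94  98  99  99 107 119 114  90  72  50  35  29  21   8   1   4   3  12  18  23  30  35  44  63  80  81  68  73  71  60  66  81
177  92  93  95  92  93  92  92  95 107 125 132 127  96  39  69  72  54  30  31  23  11   3  11  25  27  29  35  46  48 
[... 2299 characters left out ...]
 142 143 143 142 143 142 139 120 120 120 113  92  92  70  43  78  90  78  52
193 139 134 112  84  83  88  93  95  98  98  92  82  75  69  60  63  88 124 140 141 140 141 143 143 142 144 149 148 134 118  91  77  43  34  53  60  55  53
194 118 141 136 106  80  83  90  99 100  96  87  85  81  70  72  74  68  84 121 140 140 141 142 144 140 122 111 108  82  71  73  55  62  96  62  67  73  74
195  68 120 129 137 111  82  84  88  91  86  78  79  84  78  73  76  70  62  83 117 136 141 141 144 134  75  50  86 102 107 100  62 102 142 120 120 120 121
196  47  61  96 133 138 111  83  75  80  83  79  73  83  87  79  77  74  66  69  80 114 134 141 142 137 107  85 102 134 151 126  78 136 145 144 145 147 141
```

```bash
python3 -c "
from station import arm
print(arm.sign_off())"
```

```text
the job is handed in; nothing more can be done
None
```

I handed the job in at about 24 s. The tin lies square between the sample tins with its bow end about 2 mm above the ledge, and the stamp is held pressed on the lid with its foot about 5–6 mm in (halfway). The foot is inside the frame but sits about 2.5 mm off its centre to the right, and I left it there rather than lift and stamp twice.

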